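# Hardness check of a clamped knife blade

### The job

Check the hardness of the blade in the tilted knife vise: take the yellow hardness probe out of its charging cradle and first verify it on the round steel test block, holding it upright with its tip inside the black ring for about a second; then set the tip inside the red ring on the blade, with the probe square to the blade's sloping face. Both times push lightly, so that the sprung tip goes about half way in (about 8 N), and never lean hard on it. Finish while still holding the probe pressed there; leave the blade's tilt, the block and everything else on the bench where they are.

Things in the scene. Friction and masses are not known exactly. Their poses are not given: they have to be found in the camera images.
- probe: Yellow pen-type hardness probe, 150 mm long, 0.25 kg. Origin at its tip end when that is fully out; z runs from tip to top. From the tip: sprung steel tip 5 mm across (z 0 to 10 mm), aluminium nose 16 across (10 to 60), collar 28 across (60 to 64), yellow handle 24 x 24 square, flats square to x and y (64 to 142), cap 20 x 20 (142 to 150). Grip the handle, middle at z = 105
- probe_tip (a point): The round end of the probe's sprung tip. It slides up to 8 mm into the nose against a spring: it starts to move at 3 N and takes 1.25 N more per mm (8 N half way in, 13 N fully in, then it is solid)
- cradle: Black charging cradle fixed to the bench, 70 x 70 mm, 66 mm high, with an upright hole 18 mm wide right through its middle. The probe starts upright in it, hanging by its collar on the top face, 1 mm play round its nose, tip 6 mm above the bench; draw it straight up. Origin at the centre of the underside, z up
- test_block: Loose round steel test block, 64 mm across, 15 mm high, 0.38 kg, lying flat on the bench. Origin at the centre of its underside, z up
- block_ring (a point): Centre of the black ring (16 mm inside, 21 mm outside) in the middle of the test block's top face; z is square to the face (up)
- vise: Blue tilting knife vise, fixed to the bench: base plate 110 x 120 mm, post and yoke, pivot 95 mm above the bench. Origin at the centre of its underside, z up; its tilting bar runs along its own y
- vise_head: Tilting head of the vise: steel bar 48 x 220 mm with a 4 mm thick, 32 mm wide blade lying on it, point to +y, its tang clamped at the -y end by a plate with two screws that stand 22 mm above the blade, 58 mm from the ring. Origin on the pivot; y along the bar, z square to the blade's face. Locked at a slope of 9 to 24 degrees, facing the vise's own -x side; 25 N does not move it
- blade_ring (a point): Centre of the red ring (12 mm inside, 20 mm outside) on the flat face of the clamped blade, 41 mm square above the pivot and 30 mm to the -y side of it; its z is square to the blade's face, outwards, its y runs along the blade
- spare_blade: Loose dark blade blank lying flat, 240 x 32 x 4 mm, point to +y; origin under its ricasso. Leave alone
- knife: Finished knife with a dark wooden handle, 290 mm long, 32 mm wide, 20 mm high, point to +y; origin under the blade near the handle. Leave alone
- green_bar: Green bar of polishing compound, 120 x 45 x 40 mm, long along x; origin under its centre. Leave alone
- rust_bar: Rust-red bar of polishing compound, 120 x 45 x 40 mm, long along x; origin under its centre. Leave alone
- felt_wheel: Purple-edged felt polishing wheel lying flat, 150 mm across, 30 mm high; origin under its centre. Leave alone
- marker: White marker pen with a red cap, 115 mm long, 13 mm thick, lying along its x. Leave alone
- caliper: Digital caliper lying flat, 230 x 75 x 12 mm, long along x; origin under the middle of its beam. Leave alone
Mind the look-alikes: they are no part of the job. There is more than one size of the probe; the job needs the smallest.

How it is judged:
By the outcome, as a careful person would: the job done as asked, in the order asked, and still so for the second after the job is handed in, while the arm keeps its last pose, push and grip.
It also fails if it takes over 54 s, if anything falls off the work surface, if the arm or the gripper's body presses on something with over 40 N, if the wrist force passes 120 N, or if a joint passes its speed limit or range.

### The arm

A 6-joint arm with a two-finger parallel gripper is mounted at the origin on the work surface. World frame = base frame: x ahead of the robot, y to its left, z up, the work surface at z = 0. Lengths are in m, angles in degrees, forces in N, time in s.
With the tool pointing down it reaches from about 0.35 to 0.875 m from the base axis. Payload 15.5 kg.
Tool frame: the origin (TCP) lies at the very end of the fingers, on their centre line; the grasp point (between the pads) lies 19 mm behind it; z points along the fingers, y is the line along which they close (so a half turn about z gives the same grasp; the last joint's range is limited). The gripper opens to 85 mm and grips with 20 to 120 N. Pads are 22 mm wide; open, the fingers measure 114 mm over their backs; the gripper's body (76 mm by 85 mm) begins 54 mm behind the grasp point. The pads swing forward as they close: fully open they stand 13 mm farther back than shut.
Start: joints at [-82.649, 28.281, 77.091, -0, 74.628, -5.472], TCP at [0.139, -0.609, 0.231] pointing down, gripper open.
Joint ranges: [-166.48, 166.48], [-47.26, 123.95], [12.59, 153.08], [-70.14, 250.14], [6.76, 159.57], [-176.63, 176.63]. Speed limits (degrees/s): [108.29, 108.29, 147.25, 172.46, 172.46, 172.46].

### API

Orientations are given as [roll, pitch, yaw] about the fixed x, y, z axes, in that order (R = Rz(yaw) Ry(pitch) Rx(roll)).
In Python, from plant import bot, viewer, look_for, trace gives the robot as it stands.
- The arm moves only by the tool servo_tool, never from a script. Its argument "commands" is a list that holds one entry, the list of rows, each a list of 7 numbers: the opening, from -1 (shut) to 1 (fully open), then the shift along the tool's x, y, z in m, then the turn, a rotation vector about the tool's x, y, z in rad. In form: [[[grip, x, y, z, wx, wy, wz], ...]]. A call has 1 to 20 rows; each row is the pose to reach, as a shift and turn from the pose commanded when the call began, along the tool's axes at that moment; what a row does not reach only later rows make up. A row lasts 1/8 s, in which the tool goes at most 62.5 mm and 10.7 degrees, less where a joint would pass 70% of its speed; a pose out of reach is approached as far as the arm can. A call with a gripper value outside its range is refused whole. The fingers move at their own pace and stop on an object; the grip force is fixed at half the most. Time passes only in rows, so rows that repeat a pose let the fingers close. It gives the time, the measured TCP pose, the force, the opening and the grip force at its end, in the units of the state.
- bot.get_obs(): the state, without advancing time (a new reading comes with each control period).
- viewer.read_camera(name): name is "side" or "top" or "wrist"; returns (picture, depth): 420x560x3 uint8, blue, green, red; 420x560 float32, m along the optical axis (not along the pixel's ray), 0 where there is no reading.
- viewer.calibration(name): a dict with "mtx" (3x3 intrinsics, pixels), "distortion" ([k1, k2, p1, p2, k3] as OpenCV has them; the pictures are not rectified), "R" (3x3) and "t" (3): a world point X has camera coordinates R X + t; the wrist camera has in their place "T_tool_cam" (4x4, takes a point from camera to tool coordinates, whose origin is the TCP and whose axes are the flange's). Camera axes: x right, y down, z forward; pixel columns grow to the right and rows downward; lengths in m; the calibration is good to about 2 mm. A picture is of the moment at which its call begins: read the wrist's pose just before it. calibration takes no time and is no camera call.
- bot.sign_off(): hands the job in; it is judged then, once.
Trained networks look in the newest picture that a camera, given by its name, has taken for a name from the list of things; names that differ only in an ending like _2 or _b are one class to them, and where a whole thing is asked for, a point or a joint stands for the part that bears it (a point fixed in the world has none). Each returns a list of dicts, best first, with "conf" (0 to 1); they miss things now and then, are a little off and sometimes report something else, mostly with a low value. They report only what shows in the picture. A call takes as long as a camera call. They do not tell look-alikes from the thing itself.
- look_for(query, camera): "point" ([column, row] in pixels, amid what is visible of it).
- trace(query, camera): "mask" (420x560 bool, what is visible of it) and "point" ([column, row] in pixels, amid what is visible of it).
The state is a dict: "time_s": time; "qpos": joint angles; "qvel": joint speeds; "joint_torque": joint torques, N m; "position": TCP position; "ee_rot": TCP orientation; "contact_force": force on the tool from outside, world axes, zero at the start; "moment": the same for the moment, N m; "grip_width": finger opening in m; "finger_force": force on a finger pad.
Only numpy, scipy, OpenCV 4.12 (cv2) and the standard library are available. Lean on these libraries where they do the work, as an engineer would, in place of code of your own. Each camera call takes 0.05 s, during which the arm holds its last target. There are 200 camera calls.

## Working session

There is one attempt and no reset: what is moved stays moved. The work goes in short steps, Python scripts to look and compute and a tool call to move; the robot and the scene stay as the last step left them, time stands still between calls to the robot, and variables do not carry over. Pictures are saved under pics/ and viewed, at most 12 in all, crops included, and the job is handed in when it is done.

Besides the shell and the picture viewer there is one more tool, called as name(argument=value, ...), one argument or row to a line, values as JSON. servo_tool: Moves the arm, as the interface text tells. Its arguments: {"type":"object","properties":{"commands":{"type":"array"}},"required":["commands"]}

```bash
ls; mkdir -p pics; python3 - <<'E'
from plant import bot,viewer,look_for,trace
import cv2,numpy as np
o=bot.get_obs();print({k:np.round(v,3).tolist() for k,v in o.items()})
for n in("side","top"):
    p,d=viewer.read_camera(n);cv2.imwrite(f"pics/{n}0.png",p);np.save(f"pics/{n}0.npy",d)
    c=viewer.calibration(n);print(n,{k:np.round(v,3).tolist() for k,v in c.items()})
    for q in("probe","cradle","test_block","block_ring","blade_ring","vise_head"):
        print(q,[(np.round(r["point"]).tolist(),round(r["conf"],2)) for r in look_for(q,n)][:4])
print(viewer.calibration("wrist"))
E
```

```text
pics
{'time_s': 0.0, 'qpos': [-82.65, 28.316, 77.127, 0.002, 74.627, -5.472], 'qvel': [-0.127, -0.014, -0.002, -0.022, 0.036, -0.034], 'joint_torque': [-0.002, -88.217, -38.387, -0.0, 0.01, 0.0], 'position': [0.139, -0.609, 0.231], 'ee_rot': [-179.931, -0.008, 12.822], 'contact_force': [-1.223, 0.072, -0.142], 'moment': [-0.049, 0.033, -0.017], 'finger_force': 0.0, 'grip_width': 0.085}
side {'mtx': [[380.875, 0.0, 273.854], [0.0, 380.875, 206.212], [0.0, 0.0, 1.0]], 'distortion': [-0.003, 0.0, 0.0, 0.0, 0.0], 'R': [[-0.967, -0.256, 0.001], [-0.193, 0.726, -0.66], [0.168, -0.639, -0.751]], 't': [0.542, 0.171, 1.021]}
probe [([234.0, 289.0], 0.9), ([336.0, 299.0], 0.86)]
cradle [([277.0, 352.0], 0.83)]
test_block [([283.0, 269.0], 0.71)]
block_ring [([211.0, 236.0], 0.52)]
blade_ring [([285.0, 148.0], 0.62)]
vise_head [([287.0, 150.0], 0.82), ([187.0, 337.0], 0.67)]
top {'mtx': [[480.225, 0.0, 276.789], [0.0, 480.225, 207.703], [0.0, 0.0, 1.0]], 'distortion': [-0.119, 0.0, 0.0, 0.0, 0.0], 'R': [[0.012, -1.0, 0.005], [-0.982, -0.013, -0.187], [0.187, -0.003, -0.982]], 't': [0.009, 0.542
[... 265 characters left out ...]
lade_ring [([346.0, 196.0], 0.83)]
vise_head [([347.0, 191.0], 0.59), ([244.0, 222.0], 0.36)]
{'mtx': array([[336.98315194,   0.        , 274.85970711],
       [  0.        , 336.98315194, 208.39007042],
       [  0.        ,   0.        ,   1.        ]]), 'distortion': array([-0.08070934,  0.        ,  0.        ,  0.        ,  0.        ]), 'T_tool_cam': array([[-1.99213926e-05, -9.54778613e-01, -2.97317675e-01,
         7.47354082e-02],
       [ 9.99999983e-01, -7.33456565e-05,  1.68531763e-04,
        -1.22847388e-03],
       [-1.82717483e-04, -2.97317667e-01,  9.54778598e-01,
        -1.42488827e-01],
       [ 0.00000000e+00,  0.00000000e+00,  0.00000000e+00,
         1.00000000e+00]])}
```

View pics/side0.png

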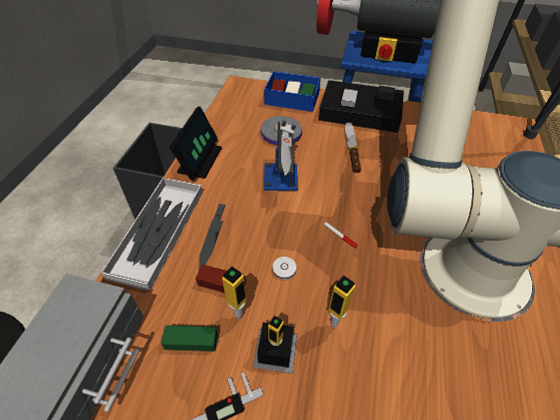

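View pics/top0.png

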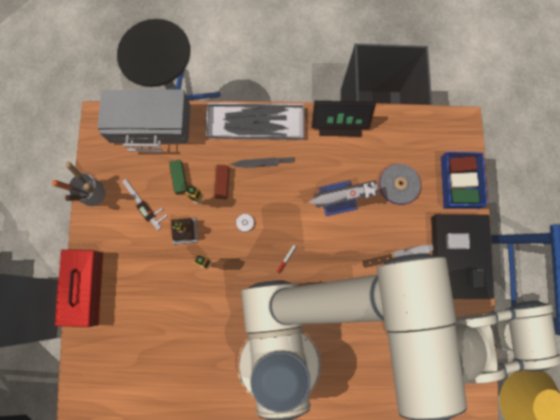

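The side view shows three yellow probes: one in the cradle at about (277,330) and two larger ones standing free at (234,289) and (340,299). The test block is at (284,267), the vise at (285,150). In the top view the cradle is at (183,230), the block at (244,222) and the blade at (345,193). I choose the probe in the cradle, and I'll check that in a close crop.

```bash
cat > h.py <<'E'
from plant import bot,viewer,look_for,trace
import cv2,numpy as np
from scipy.spatial.transform import Rotation as Ro
def tool():
    o=bot.get_obs();T=np.eye(4);T[:3,:3]=Ro.from_euler('xyz',o['ee_rot'],degrees=True).as_matrix();T[:3,3]=o['position'];return T
def cam(n,T=None):  # camera->world 4x4, mtx, dist
    c=viewer.calibration(n)
    if n=='wrist': W=T@c['T_tool_cam']
    else:
        W=np.eye(4);W[:3,:3]=np.array(c['R']).T;W[:3,3]=-W[:3,:3]@c['t']
    return W,np.array(c['mtx']),np.array(c['distortion'])
def cloud(d,C):  # world points for every pixel
    W,m,k=C;h,w=d.shape
    uv=np.stack(np.meshgrid(np.arange(w),np.arange(h)),-1).reshape(-1,1,2).astype(float)
    r=cv2.undistortPoints(uv,m,k).reshape(h,w,2)
    P=np.dstack([r*d[...,None],d]);return P@W[:3,:3].T+W[:3,3]
def ray(px,C,z):  # pixel to plane at height z
    W,m,k=C;r=cv2.undistortPoints(np.array(px,float).reshape(1,1,2),m,k).ravel()
    v=W[:3,:3]@np.r_[r,1];return W[:3,3]+v*(z-W[2,3])/v[2]
def proj(P,C):
    W,m,k=C;I=np.linalg.inv(W)
    return cv2.projectPoints(np.array(P,float).reshape(-1,3),cv2.Rodrigues(I[:3,:3])[0],I[:3,3],m,k)[0].reshape(-1,2)
E
python3 - <<'E'
from h import *
for n in("side","top"):
    d=np.load(f"pics/{n}0.npy");X=cloud(d,cam(n));p=cv2.imread(f"pics/{n}0.png")
    pts={"side":{"probeC":(275,328),"cradle":(277,345),"block":(284,267),"p2":(235,285),"p3":(342,295),"ring":(285,148)},"top":{"probeC":(180,226),"cradle":(190,236),"block":(244,222),"p2":(193,191),"p3":(202,260),"ring":(345,194)}}[n]
    for k,(u,v) in pts.items(): print(n,k,X[v,u].round(3))
    hsv=cv2.cvtColor(p,cv2.COLOR_BGR2HSV)
    y=((hsv[...,0]>20)&(hsv[...,0]<34)&(hsv[...,1]>150)&(hsv[...,2]>90)).astype(np.uint8)
    nn,l,s,c=cv2.connectedComponentsWithStats(y)
    for i in range(1,nn):
        if s[i,4]>8:
            Q=X[l==i];print(n,c[i].round(),s[i,4],'min',np.percentile(Q,5,0).round(3),'max',np.percentile(Q,95,0).round(3))
p=cv2.imread("pics/side0.png")
cv2.imwrite("pics/crop1.png",np.hstack([cv2.resize(p[255:375,220:360],None,fx=3,fy=3,interpolation=2)[:, :420],cv2.resize(cv2.imread("pics/top0.png")[165:250,300:390],(380,360),interpolation=2)]))
E
```

```text
side probeC [0.464 0.359 0.151]
side cradle [0.458 0.361 0.074]
side block [0.498 0.131 0.013]
side p2 [0.561 0.308 0.19 ]
side p3 [0.347 0.275 0.19 ]
side ring [ 0.579 -0.2    0.135]
side [386.  46.] 205 min [ 2.86e-01 -1.12e+00 -1.00e-03] max [ 0.36  -1.097  0.09 ]
side [232. 291.] 349 min [0.554 0.291 0.098] max [0.587 0.314 0.198]
side [343. 300.] 292 min [0.328 0.255 0.1  ] max [0.364 0.278 0.198]
side [275. 333.] 130 min [0.454 0.344 0.078] max [0.479 0.362 0.151]
top probeC [0.458 0.337 0.143]
top cradle [0.435 0.316 0.066]
top block [0.493 0.132 0.025]
top p2 [0.562 0.287 0.212]
top p3 [0.342 0.25  0.203]
top ring [ 0.576 -0.213  0.135]
top [191. 195.] 26 min [0.549 0.283 0.167] max [0.56  0.312 0.207]
top [178. 228.] 9 min [0.449 0.34  0.126] max [0.454 0.351 0.151]
top [526. 375.] 9 min [ 0.041 -0.592  0.562] max [ 0.046 -0.58   0.569]
top [535. 403.] 1589 min [-0.05  -0.628  0.562] max [ 0.029 -0.543  0.631]
top [517. 378.] 9 min [ 0.03  -0.572  0.557] max [ 0.037 -0.563  0.565]
top [515. 383.] 9 min [ 0.023 -0.563  0.557] max [ 0.028 -0.553  0.572]
```

View pics/crop1.png

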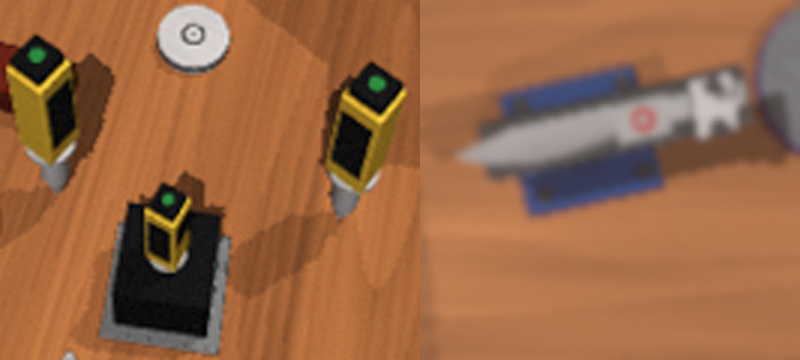

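The crop confirms it: the probe standing in the black cradle (crop about (165,230)) is clearly the smallest of the three. Its handle is turned relative to the world axes. The red ring is on the blade near its middle, with the clamp at its right. Next I look closely from the wrist above the ring, the block and the cradle, in that order.

```bash
cat >> h.py <<'E'
def down(yaw): return Ro.from_euler('xyz',[180,0,yaw],degrees=True)
def move(p,R,T=None):  # print shift (m) and rotvec (rad) in current tool axes
    T=tool() if T is None else T
    s=T[:3,:3].T@(np.array(p)-T[:3,3]);r=(Ro.from_matrix(T[:3,:3]).inv()*R).as_rotvec()
    print('shift',s.round(4).tolist(),'turn',r.round(4).tolist(),'rows',max(np.linalg.norm(s)/.0625,np.degrees(np.linalg.norm(r))/10.7).round(1))
E
python3 - <<'E'
from h import *
move([0.40,-0.42,0.30],down(40))
move([0.577,-0.207,0.27],down(70))
E
```

```text
shift [0.2968, -0.1267, -0.0687] turn [0.0001, 0.0, -0.4743] rows 5.3
shift [0.5167, -0.2951, -0.0387] turn [0.0001, 0.0, -0.9979] rows 9.5
```

servo_tool(
  commands=[
    [[1, 0.06, -0.025, -0.04, 0, 0, -0.1], [1, 0.12, -0.05, -0.07, 0, 0, -0.2], [1, 0.18, -0.08, -0.07, 0, 0, -0.3], [1, 0.24, -0.1, -0.07, 0, 0, -0.4], [1, 0.297, -0.127, -0.07, 0, 0, -0.5], [1, 0.35, -0.17, -0.06, 0, 0, -0.6], [1, 0.4, -0.21, -0.05, 0, 0, -0.75], [1, 0.46, -0.25, -0.04, 0, 0, -0.9], [1, 0.517, -0.295, -0.039, 0, 0, -1.0], [1, 0.517, -0.295, -0.039, 0, 0, -1.0], [1, 0.517, -0.295, -0.039, 0, 0, -1.0], [1, 0.517, -0.295, -0.039, 0, 0, -1.0], [1, 0.517, -0.295, -0.039, 0, 0, -1.0]],
  ],
)

```text
time_s: 2.33
position: [0.5768, -0.208, 0.2704]
ee_rot: [180.0, 0.0, 70.0]
contact_force: [0.8, 0.6, -0.0]
grip_width: 0.0853
finger_force: 0.0
```

```bash
python3 - <<'E'
from h import *
T=tool();p,d=viewer.read_camera('wrist');np.savez('pics/w1.npz',T=T,d=d,p=p);cv2.imwrite('pics/w1.png',p)
print(T.round(3).tolist(),[(r["point"],r["conf"]) for r in look_for("blade_ring","wrist")])
move([0.494,0.131,0.15],down(95))
E
```

```text
[[0.341, 0.94, 0.0, 0.577], [0.94, -0.341, -0.0, -0.208], [-0.0, 0.0, -1.0, 0.27], [0.0, 0.0, 0.0, 1.0]] [([279.4, 194.3], 0.9)]
shift [0.2903, -0.1936, 0.1204] turn [0.0002, 0.0001, -0.4357] rows 5.9
```

View pics/w1.png

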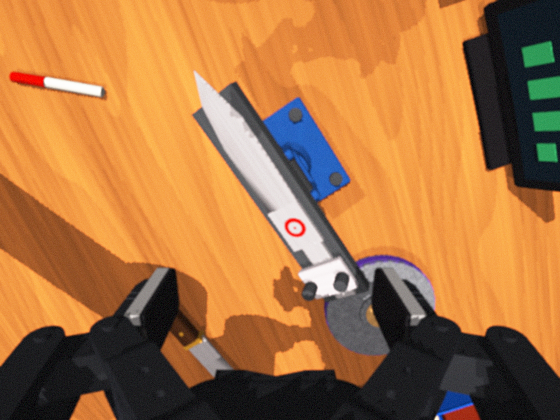

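The wrist view shows the red ring at (295,228), the clamp with its two screws at (328,277), and the blade running up-left to its point at (196,75).

```bash
python3 - <<'E'
from h import *
z=np.load('pics/w1.npz');p,d,T=z['p'],z['d'],z['T'];C=cam('wrist',T);X=cloud(d,C)
hsv=cv2.cvtColor(p,cv2.COLOR_BGR2HSV)
m=(((hsv[...,0]<8)|(hsv[...,0]>172))&(hsv[...,1]>110)&(hsv[...,2]>90));m[:205]=0;m[250:]=0;m[:,:275]=0;m[:,315:]=0
pts=np.argwhere(m)[:,::-1].astype(np.float32);e=cv2.fitEllipse(cv2.convexHull(pts));print(m.sum(),e)
c=np.array(e[0]);
# face pixels: brightish low-saturation around ring
yy,xx=np.mgrid[:420,:560]
ax=np.array([0,0.]);Xc=np.median(X[m],0);print('ring raw',Xc)
f=(hsv[...,1]<60)&(hsv[...,2]>120)&(np.linalg.norm(X-Xc,axis=-1)<0.05)&(np.abs(X[...,2]-Xc[2])<0.02)
f=cv2.erode(f.astype(np.uint8),np.ones((3,3)))>0
Q=X[f];
for _ in range(4):
    q=Q.mean(0);u,s,v=np.linalg.svd(Q-q,full_matrices=False);n=v[2]*np.sign(v[2][2]);r=(Q-q)@n;Q=Q[np.abs(r)<max(2*r.std(),.0007)]
print('plane',len(Q),q,n,'rms',r.std(),'slope',np.degrees(np.arccos(n[2])),'facing',np.degrees(np.arctan2(n[1],n[0])),'long',v[0],s)
W,mt,k=C;rr=cv2.undistortPoints(c.reshape(1,1,2),mt,k).ravel();dv=W[:3,:3]@np.r_[rr,1];t=((q-W[:3,3])@n)/(dv@n);print('ring',W[:3,3]+t*dv)
# blade/bar axis from elongated region above z>0.1
g=(X[...,2]>0.1)&(np.linalg.norm(X[...,:2]-Xc[:2],axis=-1)<0.16)&(np.abs((X-q)@n)<0.004)&(d>0)
B=X[g];b=B.mean(0);u,s,v=np.linalg.svd(B-b,full_matrices=False);print('bar axis',v[0],'yaw',np.degrees(np.arctan2(v[0][1],v[0][0])),len(B),s, 'n',v[2])
# bar top surface (8mm below?) plane of all
E
```

```text
180 ((294.5868835449219, 227.03921508789062), (17.473609924316406, 21.61996841430664), 116.8238525390625)
ring raw [ 0.58238657 -0.23956199  0.13309264]
plane 2003 [ 0.58273266 -0.23307823  0.13354582] [-0.39925352 -0.09485613  0.91192047] rms 0.0005943094046354693 slope 24.227889795284188 facing -166.6352416361659 long [-2.29116712e-01  9.73398505e-01  9.39953423e-04] [1.20471343 0.39989291 0.02722171]
ring [ 0.58197749 -0.24009145  0.1324857 ]
bar axis [ 0.24069103 -0.97055403  0.00962835] yaw -76.0720122456397 8404 [4.97383751 1.13040825 0.15154102] n [-0.41537519 -0.09403451  0.90477675]
```

servo_tool(
  commands=[
    [[1, 0.05, -0.03, 0.0, 0, 0, -0.08], [1, 0.1, -0.065, 0.0, 0, 0, -0.16], [1, 0.15, -0.1, 0.03, 0, 0, -0.24], [1, 0.2, -0.13, 0.06, 0, 0, -0.32], [1, 0.25, -0.165, 0.09, 0, 0, -0.4], [1, 0.29, -0.194, 0.12, 0, 0, -0.436], [1, 0.29, -0.194, 0.12, 0, 0, -0.436], [1, 0.29, -0.194, 0.12, 0, 0, -0.436], [1, 0.29, -0.194, 0.12, 0, 0, -0.436]],
  ],
)

```text
time_s: 3.55
position: [0.4946, 0.1305, 0.1511]
ee_rot: [179.9, 0.0, 95.0]
contact_force: [0.3, 0.5, -0.5]
grip_width: 0.0853
finger_force: 0.0
```

```bash
python3 - <<'E'
from h import *
T=tool();p,d=viewer.read_camera('wrist');np.savez('pics/w2.npz',T=T,d=d,p=p);cv2.imwrite('pics/w2.png',p)
r=trace("test_block","wrist");print(T.round(3).tolist(),[(x["point"],x["conf"]) for x in r],[(x["point"],x["conf"]) for x in look_for("block_ring","wrist")])
X=cloud(d,cam('wrist',T));
if r:
    Q=X[r[0]['mask']];t=Q[np.abs(Q[:,2]-np.median(Q[:,2]))<.004];c,rad=cv2.minEnclosingCircle((t[:,:2]*1000).astype(np.float32));print('block',np.median(t[:,2]),c,rad,t.mean(0))
move([0.464,0.348,0.27],down(100))
E
```

```text
[[-0.087, 0.996, 0.002, 0.495], [0.996, 0.087, 0.0, 0.131], [-0.0, 0.002, -1.0, 0.151], [0.0, 0.0, 0.0, 1.0]] [([280.3, 199.3], 0.88)] [([278.9, 197.5], 0.94)]
block 0.01494895688659828 (495.098876953125, 129.83644104003906) 31.983835220336914 [0.49501255 0.13121181 0.0149408 ]
shift [0.2191, -0.011, -0.1191] turn [0.0012, 0.0001, -0.0872] rows 4.0
```

View pics/w2.png

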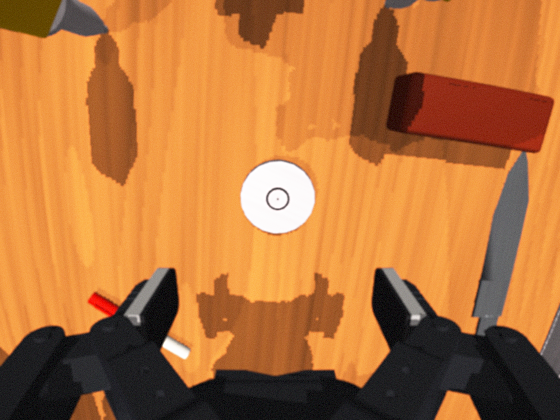

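The block lies centred at about (278,198) with its black ring in the middle. It measures a 32 mm radius and a 14.9 mm top height, both as described. The blade's slope is 24° and its ring is at z 132.5 mm, matching 95 + 41·cos 24°. Now on to the cradle.

servo_tool(
  commands=[
    [[1, 0, 0, -0.06, 0, 0, 0], [1, 0.03, 0, -0.119, 0, 0, -0.03], [1, 0.09, -0.005, -0.119, 0, 0, -0.06], [1, 0.15, -0.008, -0.119, 0, 0, -0.087], [1, 0.205, -0.011, -0.119, 0, 0, -0.087], [1, 0.219, -0.011, -0.119, 0, 0, -0.087], [1, 0.219, -0.011, -0.119, 0, 0, -0.087], [1, 0.219, -0.011, -0.119, 0, 0, -0.087]],
  ],
)

```text
time_s: 4.7
position: [0.4635, 0.3474, 0.2694]
ee_rot: [-180.0, 0.0, 100.0]
contact_force: [0.6, -0.0, -0.7]
grip_width: 0.0854
finger_force: 0.0
```

```bash
python3 - <<'E'
from h import *
z=np.load('pics/w2.npz');print('ring2',ray([278.3,198],cam('wrist',z['T']),.015))
T=tool();p,d=viewer.read_camera('wrist');np.savez('pics/w3.npz',T=T,d=d,p=p);cv2.imwrite('pics/w3.png',p)
C=cam('wrist',T);X=cloud(d,C);print(T.round(3).tolist())
for n,lo,hi in(('cap',.151,.163),('shoulder',.142,.1505),('cradle',.060,.070)):
    m=(X[...,2]>lo)&(X[...,2]<hi)&(np.abs(X[...,0]-.464)<.06)&(np.abs(X[...,1]-.348)<.06)&(d>0)
    m=cv2.morphologyEx(m.astype(np.uint8),cv2.MORPH_OPEN,np.ones((3,3)))>0
    if m.sum()<20: print(n,m.sum());continue
    Q=X[m];r=cv2.minAreaRect((Q[:,:2]*1000).astype(np.float32));print(n,m.sum(),Q.mean(0).round(4),np.median(Q[:,2]),r)
E
```

```text
ring2 [0.49645996 0.13035291 0.015     ]
[[-0.174, 0.985, -0.0, 0.464], [0.985, 0.174, -0.0, 0.347], [-0.0, -0.0, -1.0, 0.269], [0.0, 0.0, 0.0, 1.0]]
cap 605 [0.4626 0.3482 0.1556] 0.15574818975541405 ((462.4440002441406, 347.2991027832031), (20.20629119873047, 19.62618064880371), 75.50468444824219)
shoulder 203 [0.461  0.3554 0.1468] 0.14718227319517008 ((460.0317077636719, 354.5995788574219), (30.093896865844727, 15.72092056274414), 22.851482391357422)
cradle 3110 [0.4612 0.3541 0.0659] 0.06589879025893866 ((462.5503845214844, 347.1069641113281), (70.227294921875, 70.5594253540039), 6.447720527648926)
```

View pics/w3.png

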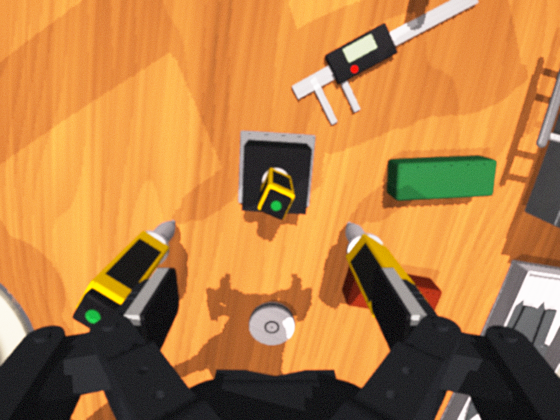

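The small probe's cap is at (276,205), in the middle of the cradle. Cap and cradle centres agree within 0.2 mm, the top is at 155.7 mm as it should be, and the handle yaw is 75.5° modulo 90. The two larger probes stand at (130,270) and (375,285). I grip with yaw 165.5 so that the fingers open away from them.

```bash
python3 - <<'E'
from h import *
for z in(.25,.092): move([0.4624,0.3472,z],down(165.5))
E
```

```text
shift [0.0, -0.0012, 0.0194] turn [-0.0001, 0.0002, -1.1434] rows 6.1
shift [0.0001, -0.0012, 0.1774] turn [-0.0001, 0.0002, -1.1434] rows 6.1
```

servo_tool(
  commands=[
    [[1, 0, -0.001, 0.005, 0, 0, -0.18], [1, 0, -0.001, 0.01, 0, 0, -0.36], [1, 0, -0.001, 0.015, 0, 0, -0.54], [1, 0, -0.001, 0.02, 0, 0, -0.72], [1, 0, -0.001, 0.02, 0, 0, -0.9], [1, 0, -0.001, 0.02, 0, 0, -1.08], [1, 0, -0.001, 0.03, 0, 0, -1.143], [1, 0, -0.001, 0.06, 0, 0, -1.143], [1, 0, -0.001, 0.1, 0, 0, -1.143], [1, 0, -0.001, 0.14, 0, 0, -1.143], [1, 0, -0.001, 0.177, 0, 0, -1.143], [1, 0, -0.001, 0.177, 0, 0, -1.143], [1, 0, -0.001, 0.177, 0, 0, -1.143], [-1, 0, -0.001, 0.177, 0, 0, -1.143], [-1, 0, -0.001, 0.177, 0, 0, -1.143], [-1, 0, -0.001, 0.177, 0, 0, -1.143], [-1, 0, -0.001, 0.177, 0, 0, -1.143], [-1, 0, -0.001, 0.177, 0, 0, -1.143], [-1, 0, -0.001, 0.177, 0, 0, -1.143], [-1, 0, -0.001, 0.177, 0, 0, -1.143]],
  ],
)

```text
time_s: 7.25
position: [0.4622, 0.3486, 0.0927]
ee_rot: [180.0, 0.0, 165.6]
contact_force: [-1.7, -2.0, 5.8]
grip_width: 0.0233
finger_force: 58.2
```

Gripped: the opening is 23.3 mm and the pad force 58 N. Now I draw it straight up.

servo_tool(
  commands=[
    [[-1, 0, 0, -0.015, 0, 0, 0], [-1, 0, 0, -0.035, 0, 0, 0], [-1, 0, 0, -0.06, 0, 0, 0], [-1, 0, 0, -0.09, 0, 0, 0], [-1, 0, 0, -0.12, 0, 0, 0], [-1, 0, 0, -0.15, 0, 0, 0], [-1, 0, 0, -0.15, 0, 0, 0], [-1, 0, 0, -0.15, 0, 0, 0], [-1, 0, 0, -0.15, 0, 0, 0]],
  ],
)

```text
time_s: 8.38
position: [0.4616, 0.3483, 0.2412]
ee_rot: [-179.9, -0.1, 165.6]
contact_force: [0.3, -0.8, -3.2]
grip_width: 0.0235
finger_force: 59.1
```

```bash
python3 - <<'E'
from h import *
o=bot.get_obs();print(o['contact_force'],o['moment'],o['grip_width'])
T=tool();p,d=viewer.read_camera('wrist');np.savez('pics/w4.npz',T=T,d=d,p=p)
s,ds=viewer.read_camera('side');cs=cam('side');C=cam('wrist',T)
np.savez('pics/s4.npz',p=s,d=ds)
print('expected tip wrist',proj((T@[0,0,.086,1])[:3],C),'side',proj((T@[0,0,.086,1])[:3],cs))
u,v=proj((T@[0,0,.04,1])[:3],cs)[0].astype(int)
a=cv2.resize(p[0:260,150:410],(400,400));b=cv2.resize(s[max(v-70,0):v+70,u-70:u+70],(400,400),interpolation=2)
cv2.imwrite('pics/c4.png',np.hstack([a,b]));print(u,v)
E
```

```text
[ 0.31597865 -0.76338722 -3.22477464] [-0.00049384  0.02606317  0.00687208] 0.023460778927630325
expected tip wrist [[274.1460841  216.92957641]] side [[277.44980143 322.58492214]]
277 312
```

View pics/c4.png

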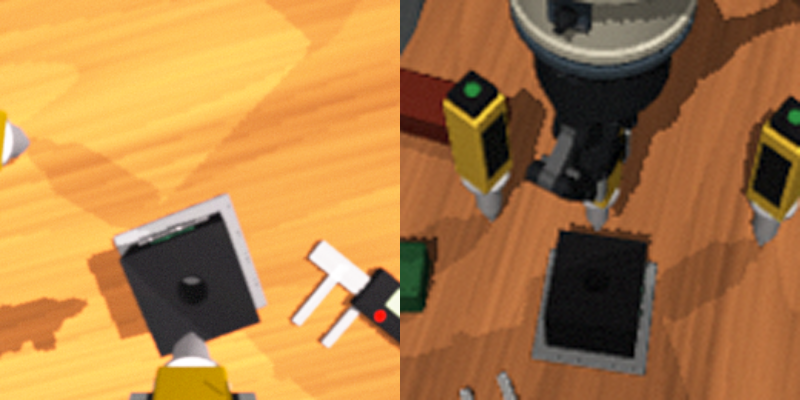

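The wrist crop shows the probe held straight in the fingers, clear of the cradle hole. Its tip is at wrist pixel (273,217), where I expected (274,217). Next, the test block.

```bash
python3 - <<'E'
from h import *
for z in(.2412,.116): move([0.4957,0.1303,z],down(100))
E
```

```text
shift [-0.0872, -0.2028, 0.0004] turn [-0.0016, -0.0003, 1.1444] rows 6.1
shift [-0.0873, -0.2026, 0.1256] turn [-0.0016, -0.0003, 1.1444] rows 6.1
```

servo_tool(
  commands=[
    [[-1, -0.015, -0.03, 0, 0, 0, 0.1], [-1, -0.032, -0.075, 0, 0, 0, 0.25], [-1, -0.05, -0.12, 0, 0, 0, 0.42], [-1, -0.068, -0.16, 0, 0, 0, 0.6], [-1, -0.08, -0.19, 0.01, 0, 0, 0.78], [-1, -0.087, -0.203, 0.03, -0.001, 0, 0.95], [-1, -0.087, -0.203, 0.06, -0.001, 0, 1.1], [-1, -0.087, -0.203, 0.09, -0.0016, 0, 1.144], [-1, -0.087, -0.203, 0.115, -0.0016, 0, 1.144], [-1, -0.087, -0.203, 0.125, -0.0016, 0, 1.144], [-1, -0.087, -0.203, 0.125, -0.0016, 0, 1.144], [-1, -0.087, -0.203, 0.125, -0.0016, 0, 1.144], [-1, -0.087, -0.203, 0.125, -0.0016, 0, 1.144]],
  ],
)

```text
time_s: 10.1
position: [0.4963, 0.1304, 0.1181]
ee_rot: [179.8, -0.0, 100.0]
contact_force: [-0.1, 0.9, -3.1]
grip_width: 0.0231
finger_force: 59.1
```

```bash
python3 - <<'E'
from h import *
o=bot.get_obs();print(o['position'],o['ee_rot'],o['contact_force'],o['moment'])
T=tool();p,d=viewer.read_camera('wrist');np.savez('pics/w5.npz',T=T,d=d,p=p);C=cam('wrist',T)
t=(T@[0,0,.0865,1])[:3];print('tip',t,proj(t,C),'ring px expected',proj([.4957,.1303,.015],C))
cv2.imwrite('pics/c5.png',cv2.resize(p[130:290,190:350],(560,560),interpolation=2))
move([0.4957,0.1303,.0977],down(100))
E
```

```text
[0.4962801  0.13043329 0.11805971] [ 1.79847127e+02 -4.48409468e-02  1.00028176e+02] [-0.11608572  0.88509983 -3.09260048] [ 0.0338078   0.01557666 -0.06170112]
tip [0.49649558 0.13054014 0.03156005] [[276.59621636 216.05590881]] ring px expected [[275.36682421 209.28729886]]
shift [-0.0001, -0.0006, 0.0203] turn [0.0025, -0.0008, 0.0005] rows 0.3
```

View pics/c5.png

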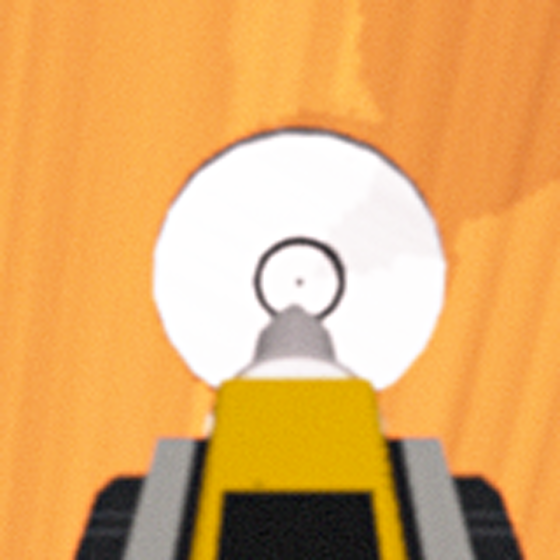

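The tip is at crop (297,308), just above the ring centre at crop (300,282), and both are within 1 mm of prediction. Now I press in steps.

servo_tool(
  commands=[
    [[-1, 0, -0.0005, 0.006, 0.0025, 0, 0], [-1, 0, -0.0005, 0.011, 0.0025, 0, 0], [-1, 0, -0.0005, 0.015, 0.0025, 0, 0], [-1, 0, -0.0005, 0.0175, 0.0025, 0, 0], [-1, 0, -0.0005, 0.019, 0.0025, 0, 0], [-1, 0, -0.0005, 0.019, 0.0025, 0, 0], [-1, 0, -0.0005, 0.019, 0.0025, 0, 0]],
  ],
)

```text
time_s: 11.02
position: [0.4953, 0.1303, 0.0984]
ee_rot: [-179.9, -0.0, 100.0]
contact_force: [-2.0, -1.2, 3.8]
grip_width: 0.0233
finger_force: 60.0
```

servo_tool(
  commands=[
    [[-1, 0, 0, 0.0008, 0, 0, 0], [-1, 0, 0, 0.0008, 0, 0, 0], [-1, 0, 0, 0.0008, 0, 0, 0], [-1, 0, 0, 0.0008, 0, 0, 0]],
  ],
)

```text
time_s: 11.52
position: [0.4953, 0.1303, 0.0975]
ee_rot: [-179.9, -0.0, 100.0]
contact_force: [-1.8, 0.1, 5.0]
grip_width: 0.0237
finger_force: 60.0
```

```bash
python3 - <<'E'
from h import *
f=[]
for i in range(4):
    p,d=viewer.read_camera('wrist');o=bot.get_obs();f.append(o['contact_force'])
print(np.round(f,1).tolist(),o['position'],o['ee_rot'])
n=np.array([-.402,-.0955,.910]);n/=np.linalg.norm(n);print(o['time_s'])
E
```

```text
[[-2.9, 0.2, 5.3], [-2.5, -0.4, 5.0], [-1.8, -0.6, 5.0], [-1.5, 0.0, 4.0]] [0.49532845 0.13030893 0.09750327] [-1.79929776e+02 -4.73210692e-02  1.00029138e+02]
11.725
```

The net push is about 8 N, half way in. I hold it for another 1.1 s, then lift straight off.

servo_tool(
  commands=[
    [[-1, 0, 0, 0, 0, 0, 0], [-1, 0, 0, 0, 0, 0, 0], [-1, 0, 0, 0, 0, 0, 0], [-1, 0, 0, 0, 0, 0, 0], [-1, 0, 0, 0, 0, 0, 0], [-1, 0, 0, 0, 0, 0, 0], [-1, 0, 0, 0, 0, 0, 0], [-1, 0, 0, 0, 0, 0, 0], [-1, 0, 0, 0, 0, 0, 0], [-1, 0, 0, -0.003, 0, 0, 0], [-1, 0, 0, -0.01, 0, 0, 0], [-1, 0, 0, -0.03, 0, 0, 0], [-1, 0, 0, -0.08, 0, 0, 0], [-1, 0, 0, -0.14, 0, 0, 0], [-1, 0, 0, -0.18, 0, 0, 0], [-1, 0, 0, -0.18, 0, 0, 0], [-1, 0, 0, -0.18, 0, 0, 0], [-1, 0, 0, -0.18, 0, 0, 0]],
  ],
)

```text
time_s: 13.98
position: [0.4949, 0.1301, 0.2762]
ee_rot: [-179.8, -0.1, 100.0]
contact_force: [-0.2, 0.1, -2.1]
grip_width: 0.0232
finger_force: 59.6
```

```bash
cat >> h.py <<'E'
n=np.array([-np.sin(np.radians(24))*np.cos(np.radians(13.5)),-np.sin(np.radians(24))*np.sin(np.radians(13.5)),np.cos(np.radians(24))])
by=np.array([-np.sin(np.radians(13.5)),np.cos(np.radians(13.5)),0])
RB=Ro.from_matrix(np.c_[by,np.cross(-n,by),-n])  # tool x along blade, z into it
ring=np.array([.582,-.240,.1325])
E
python3 - <<'E'
from h import *
print(RB.as_euler('xyz',degrees=True),n)
for h in(.08,.02): move(ring+n*(.0867+h),RB)
# block check from side
p,d=viewer.read_camera('top');X=cloud(d,cam('top'));m=(np.abs(X[...,2]-.017)<.009)&(np.hypot(X[...,0]-.496,X[...,1]-.13)<.05);print(m.sum(),X[m].mean(0),cv2.minEnclosingCircle((X[m][:,:2]*1000).astype(np.float32)))
E
```

```text
[1.56000000e+02 1.27222187e-14 1.03500000e+02] [-0.39549848 -0.09495078  0.91354546]
shift [-0.3837, -0.0463, -0.0088] turn [-0.4225, 0.0117, -0.06] rows 6.2
shift [-0.3823, -0.0218, 0.0459] turn [-0.4225, 0.0117, -0.06] rows 6.2
156 [0.49182403 0.12529681 0.01466383] ((497.8531494140625, 122.50912475585938), 46.05862045288086)
```

servo_tool(
  commands=[
    [[-1, -0.03, -0.004, 0, -0.03, 0, 0], [-1, -0.08, -0.01, -0.005, -0.08, 0.002, -0.01], [-1, -0.13, -0.015, -0.009, -0.14, 0.004, -0.02], [-1, -0.18, -0.022, -0.009, -0.2, 0.006, -0.03], [-1, -0.23, -0.028, -0.009, -0.26, 0.007, -0.035], [-1, -0.28, -0.034, -0.009, -0.32, 0.009, -0.045], [-1, -0.33, -0.04, -0.009, -0.37, 0.01, -0.05], [-1, -0.365, -0.044, -0.009, -0.41, 0.0117, -0.06], [-1, -0.384, -0.046, -0.009, -0.4225, 0.0117, -0.06], [-1, -0.384, -0.046, -0.009, -0.4225, 0.0117, -0.06], [-1, -0.384, -0.046, -0.009, -0.4225, 0.0117, -0.06], [-1, -0.384, -0.046, -0.009, -0.4225, 0.0117, -0.06], [-1, -0.384, -0.046, -0.009, -0.4225, 0.0117, -0.06]],
  ],
)

```text
time_s: 15.65
position: [0.5173, -0.2552, 0.2863]
ee_rot: [155.9, 0.0, 103.6]
contact_force: [-0.4, -0.3, -2.7]
grip_width: 0.0235
finger_force: 59.3
```

```bash
python3 - <<'E'
from h import *
T=tool();p,d=viewer.read_camera('wrist');np.savez('pics/w6.npz',T=T,d=d,p=p);C=cam('wrist',T);X=cloud(d,C)
o=bot.get_obs();print(o['position'],o['ee_rot'],o['contact_force'],o['qpos'].round())
t=(T@[0,0,.0867,1])[:3];print('tip px',proj(t,C),'ring px exp',proj(ring,C))
u,v=proj(ring,C)[0].astype(int)
hsv=cv2.cvtColor(p,cv2.COLOR_BGR2HSV)
m=(((hsv[...,0]<8)|(hsv[...,0]>172))&(hsv[...,1]>90)&(hsv[...,2]>90));w=np.zeros_like(m);w[v-22:v+22,u-22:u+22]=1;m&=w
pts=np.argwhere(m)[:,::-1].astype(np.float32);e=cv2.fitEllipse(cv2.convexHull(pts));print('ring ell',m.sum(),e)
f=(hsv[...,1]<60)&(hsv[...,2]>110)&(np.abs((X-ring)@n)<.008)&(np.linalg.norm(X-ring,axis=-1)<.07)&(np.abs((X-ring)@by)<.045)
Q=X[cv2.erode(f.astype(np.uint8),np.ones((3,3)))>0]
for _ in range(5):
    q=Q.mean(0);_,s,vv=np.linalg.svd(Q-q,full_matrices=False);nn=vv[2]*np.sign(vv[2][2]);r=(Q-q)@nn;Q=Q[np.abs(r)<max(2*r.std(),.0006)]
print('plane',len(Q),nn,r.std(),np.degrees(np.arccos(nn[2])),np.degrees(np.arctan2(nn[1],nn[0])),'diff deg',np.degrees(np.arccos(nn@n)),'ringoff',(q-ring)@nn)
W,mt,k=C;rr=cv2.undistortPoints(np.array(e[0]).reshape(1,1,2),mt,k).ravel();dv=W[:3,:3]@np.r_[rr,1];tt=((q-W[:3,3])@nn)/(dv@nn);print('ring',W[:3,3]+tt*dv)
cv2.imwrite('pics/c6.png',cv2.resize(p[100:300,175:375],(590,590),interpolation=2))
move(ring+n*(.0867+.012),RB)
E
```

```text
[ 0.51724533 -0.25537675  0.28630133] [1.55856319e+02 1.84113792e-02 1.03547635e+02] [ 0.28275213 -0.41454942 -3.76728778] [-44.  15.  95.  24.  59. -68.]
tip px [[276.42599622 215.88421719]] ring px exp [[273.76851559 189.09630812]]
ring ell 154 ((273.6050720214844, 189.21298217773438), (18.902124404907227, 19.517627716064453), 78.99969482421875)
plane 2709 [-0.37023391 -0.11079425  0.9223077 ] 0.001715524973656677 22.734182259948625 -163.33993916460835 diff deg 1.7809389217980358 ringoff -0.0013248149120307312
ring [ 0.58249084 -0.24034069  0.13121969]
shift [-0.0002, -0.0019, 0.0689] turn [0.0025, -0.0, 0.0009] rows 1.1
```

View pics/c6.png

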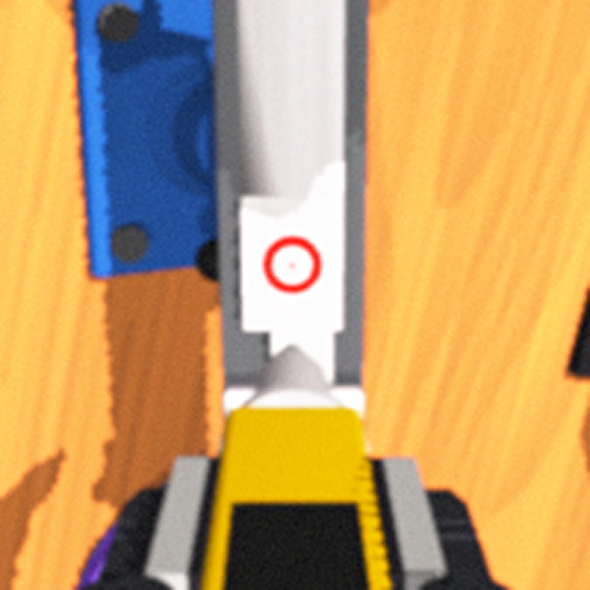

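The view shows the red ring at crop (292,265), pixel (273.6,189.2), exactly as predicted. The tip is at crop (293,345). That plane fit was polluted by the bevel and the probe, so I redo it on the flat patch alone in both pictures.

```bash
python3 - <<'E'
from h import *
bx=np.cross(by,n)
for f,a0,a1 in(('w1',-.02,.02),('w6',-.012,.018)):
    z=np.load(f'pics/{f}.npz');X=cloud(z['d'],cam('wrist',z['T']));D=X-ring;a,c,h=D@by,D@bx,D@n
    Q=X[(a>a0)&(a<a1)&(np.abs(c)<.013)&(np.abs(h)<.006)]
    for _ in range(3):
        q=Q.mean(0);_,s,vv=np.linalg.svd(Q-q,full_matrices=False);nn=vv[2]*np.sign(vv[2][2]);r=(Q-q)@nn;Q=Q[np.abs(r)<2.5*r.std()]
    print(f,len(Q),r.std(),'slope',np.degrees(np.arccos(nn[2])),'facing',np.degrees(np.arctan2(nn[1],nn[0])),'diff',np.degrees(np.arccos(nn@n)),'h at ring',((q-ring)@nn))
    # long tilt about blade axis using bar too: bar edges beside the blade
    B=X[(np.abs(h+.004)<.003)&(np.abs(c)>.0175)&(np.abs(c)<.0235)&(a>-.03)&(a<.11)]
    if len(B)>50:
        A=np.c_[(B-ring)@by,(B-ring)@bx,np.ones(len(B))];k=np.linalg.lstsq(A,(B-ring)@n,rcond=None)[0];print('bar',len(B),'tilt along',np.degrees(k[0]),'across',np.degrees(k[1]),'h',k[2])
    M=(np.abs(h)<.03)&(np.abs(c)<.03)&(a>-.03)&(a<.1);
    cc=[(round(x,3),np.round(np.median(h[M&(np.abs(c-x)<.001)])*1000,1)) for x in np.arange(-.024,.025,.004)];print(cc)
E
```

```text
w1 1019 0.0005615154642636709 slope 23.987077726905582 facing -165.58279037356522 diff 0.3731887300978046 h at ring 0.00017706269413523022
bar 1742 tilt along 0.061158869786189035 across -0.054245514286316 h -0.003962804579304898
[(np.float64(-0.024), np.float64(-4.3)), (np.float64(-0.02), np.float64(-3.8)), (np.float64(-0.016), np.float64(-3.4)), (np.float64(-0.012), np.float64(-1.9)), (np.float64(-0.008), np.float64(-0.8)), (np.float64(-0.004), np.float64(-0.0)), (np.float64(0.0), np.float64(0.1)), (np.float64(0.004), np.float64(0.1)), (np.float64(0.008), np.float64(0.2)), (np.float64(0.012), np.float64(0.1)), (np.float64(0.016), np.float64(-1.4)), (np.float64(0.02), np.float64(-4.0)), (np.float64(0.024), np.float64(-8.0))]
w6 816 0.0007069319884429904 slope 23.77155153487495 facing -167.4038739053707 diff 0.4314318511996348 h at ring 7.83050998633395e-05
bar 1917 tilt along 0.13658973937964689 across -0.17771349801854716 h -0.004195651563359107
[(np.float64(-0.024), np.float64(-4.2)), (np.float64(-0.02), np.float64(-4.0)), (np.float64(-0.016), np.float64(-2.9)), (np.float64(-0.012), np.float64(-1.6)), (np.float64(-0.008), np.float64(-0.9)), (np.float64(-0.004), np.float64(-0.1)), (np.float64(0.0), np.float64(-0.1)), (np.float64(0.004), np.float64(-0.0)), (np.float64(0.008), np.float64(-0.1)), (np.float64(0.012), np.float64(-0.1)), (np.float64(0.016), np.float64(-3.9)), (np.float64(0.02), np.float64(-4.1)), (np.float64(0.024), np.float64(-5.0))]
```

Both fits confirm a 24° slope and 13.5° yaw to within 0.4°, with the height right at the ring. Now I approach along the normal to 12 mm above it.

servo_tool(
  commands=[
    [[-1, 0, -0.001, 0.02, 0.0025, 0, 0], [-1, 0, -0.002, 0.04, 0.0025, 0, 0], [-1, 0, -0.002, 0.058, 0.0025, 0, 0], [-1, 0, -0.002, 0.068, 0.0025, 0, 0], [-1, 0, -0.002, 0.069, 0.0025, 0, 0], [-1, 0, -0.002, 0.069, 0.0025, 0, 0], [-1, 0, -0.002, 0.069, 0.0025, 0, 0], [-1, 0, -0.002, 0.069, 0.0025, 0, 0]],
  ],
)

```text
time_s: 16.7
position: [0.5428, -0.25, 0.2229]
ee_rot: [156.0, 0.0, 103.5]
contact_force: [-0.5, -0.7, -2.9]
grip_width: 0.0234
finger_force: 59.4
```

```bash
python3 - <<'E'
from h import *
f=[]
for i in range(4):
    T=tool();p,d=viewer.read_camera('wrist');o=bot.get_obs();f.append(o['contact_force'])
C=cam('wrist',T);f=np.mean(f,0);print('base f',f,'along n',f@n,o['time_s'])
t=(T@[0,0,.0867,1])[:3];print('tip off ring: along',(t-ring)@by,'across',(t-ring)@np.cross(by,n),'h',(t-ring)@n,'axis err',np.degrees(np.arccos(-T[:3,2]@n)),'tip px',proj(t,C),'ring px',proj(ring,C))
cv2.imwrite('pics/c7.png',cv2.resize(p[140:280,205:345],(560,560),interpolation=2))
move(ring+n*(.0867-.004),RB)
E
```

```text
base f [ 0.17347939  0.27731812 -2.65218033] along n -2.517829703946367 16.9
tip off ring: along -0.0004942586651273434 across -0.00023253899449264016 h 0.01206687095283468 axis err 0.028170728305396832 tip px [[276.42833545 215.88364798]] ring px [[276.67605439 210.15289968]]
shift [0.0005, 0.0003, 0.016] turn [0.0001, 0.0004, 0.0002] rows 0.3
```

View pics/c7.png

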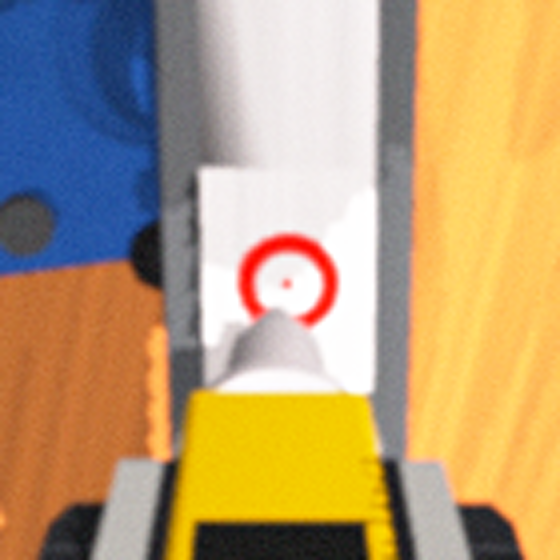

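The tip apex is at crop (279,310) and the ring centre at crop (287,284), so the tip sits about 1 mm to the left. I correct by 1 mm while going in.

servo_tool(
  commands=[
    [[-1, 0.001, 0.0013, 0.004, 0, 0, 0], [-1, 0.001, 0.0013, 0.008, 0, 0, 0], [-1, 0.001, 0.0013, 0.0115, 0, 0, 0], [-1, 0.001, 0.0013, 0.0135, 0, 0, 0], [-1, 0.001, 0.0013, 0.015, 0, 0, 0], [-1, 0.001, 0.0013, 0.015, 0, 0, 0], [-1, 0.001, 0.0013, 0.015, 0, 0, 0]],
  ],
)

```text
time_s: 17.77
position: [0.5496, -0.2471, 0.2094]
ee_rot: [156.0, 0.0, 103.5]
contact_force: [-3.1, -0.1, 2.7]
grip_width: 0.0238
finger_force: 60.0
```

```bash
python3 - <<'E'
from h import *
f=[]
for i in range(5):
    T=tool();p,d=viewer.read_camera('wrist');o=bot.get_obs();f.append(o['contact_force'])
f=np.array(f)-[.17,.28,-2.65];g=f.mean(0);print('n',(f@n).round(1),'along',g@by,'across',g@np.cross(by,n),o['time_s'])
t=(T@[0,0,.0867,1])[:3];print('tip off: ',(t-ring)@by,(t-ring)@np.cross(by,n),'h',(t-ring)@n,'axis err',np.degrees(np.arccos(-T[:3,2]@n)))
cv2.imwrite('pics/c8.png',cv2.resize(p[140:280,205:345],(560,560),interpolation=2))
E
```

```text
n [5.2 5.7 5.7 4.9 6.6] along 0.6046061419937521 across -1.2719603284862973 18.025
tip off:  0.0005287318875825287 0.0009928177079796241 h -0.003028981933551356 axis err 0.018836393920737105
```

servo_tool(
  commands=[
    [[-1, 0, 0, 0.0008, 0, 0, 0], [-1, 0, 0, 0.0015, 0, 0, 0], [-1, 0, 0, 0.0015, 0, 0, 0], [-1, 0, 0, 0.0015, 0, 0, 0], [-1, 0, 0, 0.0015, 0, 0, 0]],
  ],
)

```text
time_s: 18.65
position: [0.5503, -0.247, 0.2079]
ee_rot: [156.0, 0.0, 103.5]
contact_force: [-4.1, 0.0, 3.9]
grip_width: 0.0235
finger_force: 60.2
```

```bash
python3 - <<'E'
from h import *
f=[]
for i in range(8):
    T=tool();p,d=viewer.read_camera('wrist');o=bot.get_obs();f.append(o['contact_force'])
f=np.array(f)-[.17,.28,-2.65];g=f.mean(0);print('n',(f@n).round(1),(f@n).mean(),'along',g@by,'across',g@np.cross(by,n),o['time_s'],o['grip_width'])
t=(T@[0,0,.0867,1])[:3];print('tip off: ',(t-ring)@by,(t-ring)@np.cross(by,n),'h',(t-ring)@n,'axis err',np.degrees(np.arccos(-T[:3,2]@n)))
cv2.imwrite('pics/c9.png',cv2.resize(p[140:280,205:345],(560,560),interpolation=2))
E
```

```text
n [7.4 7.2 7.3 6.8 7.9 7.6 8.  7.3] 7.439438027376217 along 0.573878674015991 across -1.7584632825445872 19.05 0.02348891904931149
tip off:  0.0005626551829481058 0.0010181682435802994 h -0.004599772165898415 axis err 0.014562172561746385
```

View pics/c9.png

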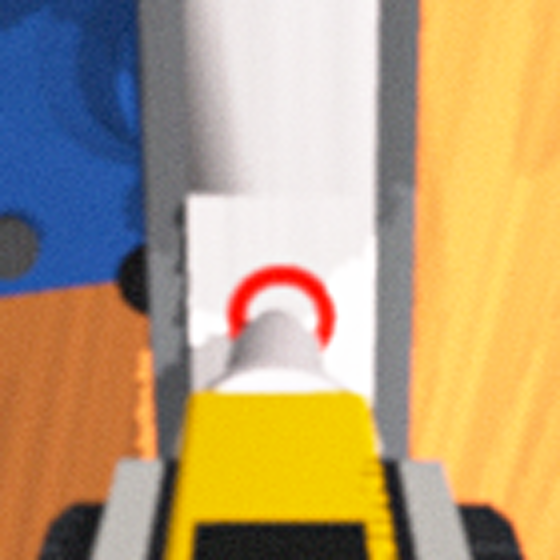

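The tip stands in the middle of the red ring: ring centre about crop (282,317), tip (279,312). The net push is about 7.5 N, close to half way in, and the probe axis is within 0.1° of the blade normal. Handing in.

```bash
python3 -c "
from plant import bot
print(bot.sign_off())"
```

```text
the job is handed in; nothing more can be done
None
```

The job is handed in at about 19 s, and no verdict came back: the smallest probe was verified upright in the block's black ring at about 8 N for over a second, and is now held square to the blade in the red ring at about 7.5 N.

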